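# Release the catch of the curing box with a pry tool

### The job

The phone in the curing box is done, but the door is held by the sprung hook inside it. Take the pry tool out of its block, push it down through the release slot in the top edge of the door to press the hook clear and draw the door open wide (at least 50 degrees), then put the tool back upright in its pocket, leaving everything else on the desk alone. Feel your way: how deep the hook has to go differs from box to box, and the brittle catch snaps at about 1.5 kg (15 N) of push or pull.

Things in the scene. Friction and masses are not known exactly. Their poses are not given: they have to be found in the camera images.
- slot (a point): Release slot in the door's top edge: centre of its mouth, 160 mm above the desk, riding on the door. 12 mm wide along its x (square to the door, +x into the box), 22 mm long along its y (+y towards the hinge), z up; mouth bevelled 2 mm. The door is white, 26 mm thick, 180 mm wide, with an amber window. A tool standing in the slot draws the door by the slot's outer wall.
- nose_rest (a point): Where the top of the hook's flat black nose, 8 mm (x) by 16 mm (y), rests while the door is shut: in the slot, 9 mm below its mouth (this point stays with the box). It is sprung upwards: about 1.5 N at rest, rising 0.25 N per mm. It must stay pressed until the door has been drawn 12 mm outwards at the slot; by 20 mm it is free for good. Box's axes.
- hinge (a point): Point on the door's upright hinge line, at the left end of the box front seen from the robot, 160 mm above the desk, turning with the door; slot at (-14.5, -150, 0) mm from it in the door's axes. Hidden in the door is a steel bar that holds the nose: its lower edge is 12 to 26 mm below the slot's mouth, unlike each time. About 3 mm after the nose top clears it, the hook meets a rigid stop.
- door (a joint): Opening angle of the door in rad: 0 shut, grows as its right-hand end swings towards the robot, up to 1.75. The hook lets it move only about 0.013. The hinge is slightly stiff (about 0.06 N m) and the door stays where it is left.
- uv_box: White curing box, 180 mm wide (y), 150 mm deep (x) and 160 mm high without the door, standing fixed on the desk; origin at the centre of its underside, its front faces its own -x, with the door in front. It carries the door, the hook and the phone inside.
- pry_centre (a point): Centre of the black nylon pry tool, a bar 145 mm long, 12 mm wide and 8 mm thick (tapering to 8 mm width at its lower end), standing upright in the block: own x along its length (up), own y across its 12 mm width, own z across its 8 mm thickness. Grip it across the 8 mm at this point or up to 35 mm above it.
- pry_tip (a point): Lower end of the pry tool, 72 mm below its centre: the end that presses. It stands 8 mm above the desk in the block. Same axes as pry_centre.
- pocket (a point): Mouth of the pry tool's pocket in the tool block, 50 mm above the desk. The pocket is 10 mm (x) by 11 mm (y), 42 mm deep, with a 3 mm bevel round the mouth; it takes the tool with the 8 mm thickness along x and the 12 mm width along y, either way round. x, y are the block's own axes, z up.
- tool_block: Fixed aluminium tool block on a black foot, 52 x 96 x 50 mm; origin at the centre of its underside. The pocket of the pry tool is 24 mm to its +y; a thin screwdriver stands 26 mm to its -y, rising to about 125 mm, and stays there.
- pry_tool: The pry tool as a whole; origin on one broad face, 4 mm from pry_centre.
- tweezers: Black tweezers, 120 x 14 x 8 mm, lying at the right front; a bystander, to be left alone; origin at the centre of its underside.
- paste_tub: Small cream tub, 45 mm across and 16 mm high, at the left; a bystander, to be left alone; origin at the centre of its underside.
- flux_jar: Teal jar with a ribbed lid, 55 mm across and 58 mm high, behind the tool block; a bystander, to be left alone; origin at the centre of its underside.
Not all that is in view belongs to the job. What is shaped like the pry_tool but orange is not meant.

How it is judged:
By the outcome, as a careful person would: the job done as asked, in the order asked, and still so for the second after the job is handed in, with the robot touching nothing.
It also fails if it takes over 54 s, if anything falls off the work surface, if the arm or the gripper's body presses on something with over 40 N, if the wrist force passes 120 N, or if a joint passes its speed limit or range.

### The arm

A 7-joint arm with a two-finger parallel gripper is mounted at the origin on a cart in front of the work surface, level with it; the furniture and walls round the work are solid. World frame = base frame: x ahead of the robot, y to its left, z up, the work surface at z = 0. Lengths are in m, angles in degrees, forces in N, time in s.
With the tool pointing down it reaches from about 0.425 to 0.875 m from the base axis. Payload 4.7 kg.
Tool frame: the origin (TCP) lies on the mounting face of the last link; the fingertips stand 182 mm ahead of it and the grasp point (between the pads) lies 164 mm ahead of it (r.pinch_z is the distance from the TCP to the grasp point, in m); z points along the fingers, y is the line along which they close (so a half turn about z gives the same grasp; the last joint's range is limited). The gripper opens to 87 mm and grips with 3 to 60 N. Pads are 19 mm wide; open, the fingers measure 117 mm over their backs; the gripper's body (75 mm by 190 mm) begins 51 mm behind the grasp point.
Start: joints at [76.667, 18.392, -4.016, 83.108, 1.295, 78.541, -3.26], TCP at [0.159, -0.63, 0.405] pointing down, gripper open.
Joint ranges: [-163.93, 163.93], [-17.29, 119.83], [-79.2, 71.16], [3.27, 140.29], [-89.18, 269.18], [5.43, 117.66], [-154.24, 154.24]. Speed limits (degrees/s): [147.25, 147.25, 180, 180, 180, 180, 180].

### API

Orientations are given as [roll, pitch, yaw] about the fixed x, y, z axes, in that order (R = Rz(yaw) Ry(pitch) Rx(roll)).
In Python, from station import readout, cams, ticket, r gives the robot as it stands.
- The arm moves only by the tool send_rows, never from a script. Its argument "targets" is a list of rows, each an object with "offset": the shift along the tool's x, y, z in units of 150 mm (1.0 is 150 mm), a list of three; "twist": the turn about the tool's z in units of pi/4 rad (1.0 is pi/4 rad); "hand": the finger opening in mm, from 0 to 87. In form: [{"offset": [dx, dy, dz], "twist": twist, "hand": hand}, ...]. A call has exactly 5 rows; each row is the pose to reach, as a shift and turn from the pose commanded when the call began, along the tool's axes at that moment; what a row does not reach only later rows make up. A row lasts 1/8 s, in which the tool goes at most 62.5 mm and 10.7 degrees, less where a joint would pass 70% of its speed; a pose out of reach is approached as far as the arm can. A call with a number of a shift or a turn outside -1 to 1 is refused whole. A call with a gripper value outside its range is refused whole. The fingers move at their own pace and stop on an object; the grip force is fixed at half the most. Time passes only in rows, so rows that repeat a pose let the fingers close, or fill a call up. It gives the time, the measured TCP pose, the force, the opening and the grip force at its end, in the units of the state.
- readout.get_state(): the state, without advancing time (a new reading comes with each control period).
- cams.capture(name): name is "scene" or "top" or "wrist"; returns a dict with "image" (420x560x3 uint8, red, green, blue), "vertical_fov" (degrees; the focal length in pixels is half the picture's height over the tangent of half this angle, whatever the lens; pixels are square), "cx", "cy" (the principal point, pixels), "world_to_cam" (4x4, takes a point from world to camera coordinates). Camera axes: x right, y down, z forward; pixel columns grow to the right and rows downward; lengths in m; the calibration is good to about 2 mm. A picture is of the moment at which its call begins. There is no depth.
- ticket.close_job(): hands the job in; it is judged then, once.
The state is a dict: "t": time; "joints": joint angles; "qd": joint speeds; "effort": joint torques, N m; "eef_pos": TCP position; "orientation": TCP orientation; "contact_force": force on the tool from outside, world axes, zero at the start; "moment": the same for the moment, N m; "opening": opening from 0.0 (shut) to 1.0 (fully open); "grip_force": force on a finger pad.
Only numpy, scipy, OpenCV 4.12 (cv2) and the standard library are available. Lean on these libraries where they do the work, as an engineer would, in place of code of your own. Each camera call takes 0.05 s, during which the arm holds its last target. There are 200 camera calls.

## Working session

There is one attempt and no reset: what is moved stays moved. The work goes in short steps, Python scripts to look and compute and a tool call to move; the robot and the scene stay as the last step left them, time stands still between calls to the robot, and variables do not carry over. Pictures are saved under pics/ and viewed, at most 10 in all, crops included, and the job is handed in when it is done.

Besides the shell and the picture viewer there is one more tool, called after "Call:" in YAML: its name, and indented under it one key for each argument. send_rows: Moves the arm, as the interface text tells. Its arguments: {"type":"object","properties":{"targets":{"type":"array","items":{"type":"object","properties":{"offset":{"type":"array","items":{"type":"number"}},"twist":{"type":"number"},"hand":{"type":"number"}}}}},"required":["targets"]}

```bash
mkdir -p pics; ls
python3 - <<'E'
from station import readout,cams,r
import cv2,numpy as np
print(readout.get_state())
for n in("scene","top"):
    c=cams.capture(n);np.savez(f"pics/{n}0.npz",**c)
    cv2.imwrite(f"pics/{n}0.png",c["image"][:,:,::-1]);print(n,c["vertical_fov"],c["cx"],c["cy"],np.round(c["world_to_cam"],3).tolist())
E
```

```text
pics
{'t': 0.0, 'joints': array([76.66732786, 18.43939468, -4.01601614, 83.17354449,  1.29705873,
       78.54086545, -3.26037698]), 'qd': array([-0.01074165,  0.02216365,  0.11068762,  0.04486446, -0.04965354,
       -0.0900584 ,  0.0134672 ]), 'effort': array([-2.30766454e-04, -4.91282701e+01, -4.03702240e-01, -3.12526023e+01,
       -6.39276858e-02,  4.38099552e-02,  1.71464258e-04]), 'eef_pos': array([ 0.15871382, -0.63012043,  0.40366936]), 'orientation': array([-1.79891554e+02,  7.55305308e-03,  1.41428927e+01]), 'contact_force': array([-0.17298172,  0.23327522, -0.25686607]), 'moment': array([ 0.06596037, -0.03588734, -0.02204309]), 'grip_force': 0.0, 'opening': 0.9998972445532434}
scene 46.109100461652645 284.71866829408526 208.78385546184376 [[-0.744, -0.668, -0.017, 0.337], [-0.343, 0.403, -0.848, 0.297], [0.574, -0.625, -0.529, 1.084], [0.0, 0.0, 0.0, 1.0]]
top 53.52897613537745 280.4723081864549 211.11173704418357 [[0.017, -1.0, -0.004, -0.031], [-0.995, -0.016, -0.096, 0.485], [0.096, 0.005, -0.995, 1.265], [0.0, 0.0, 0.0, 1.0]]
```

View pics/scene0.png

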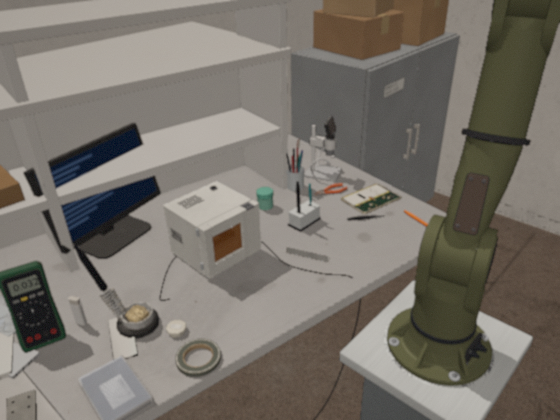

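View pics/top0.png

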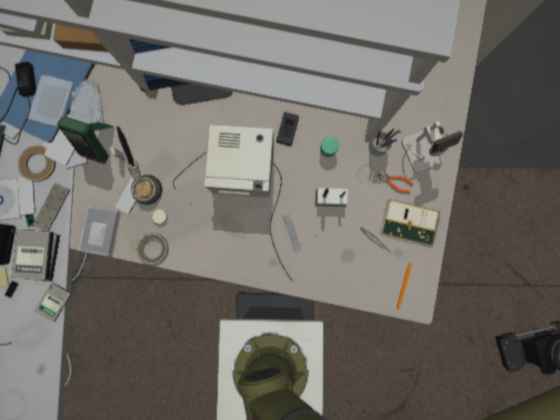

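The top view shows the box at about (240,160), the tool block at (332,196) and the orange decoy at (404,286). Next I'll take close crops.

Run:
```python
import cv2,numpy as np
t=cv2.imread("pics/top0.png");s=cv2.imread("pics/scene0.png")
R=lambda im,x,y,w,h,W,H:cv2.resize(im[y:y+h,x:x+w],(W,H),interpolation=cv2.INTER_CUBIC)
o=np.zeros((600,800,3),np.uint8)
o[:300,:400]=R(t,200,120,80,60+15,400,375)[:300]  # 5x box top
o[:300,400:]=R(t,310,178,50,37,400,296+4)  # 8x block
o[300:,:400]=R(s,160,170,100,75,400,300)  #4x
o[300:,400:]=R(s,280,170,57,43,400,300)  #7x
o[:300,:400]=R(t,200,130,80,60+10-10,400,300)
cv2.imwrite("pics/crop1.png",o)
```

```text
(no output)
```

View pics/crop1.png

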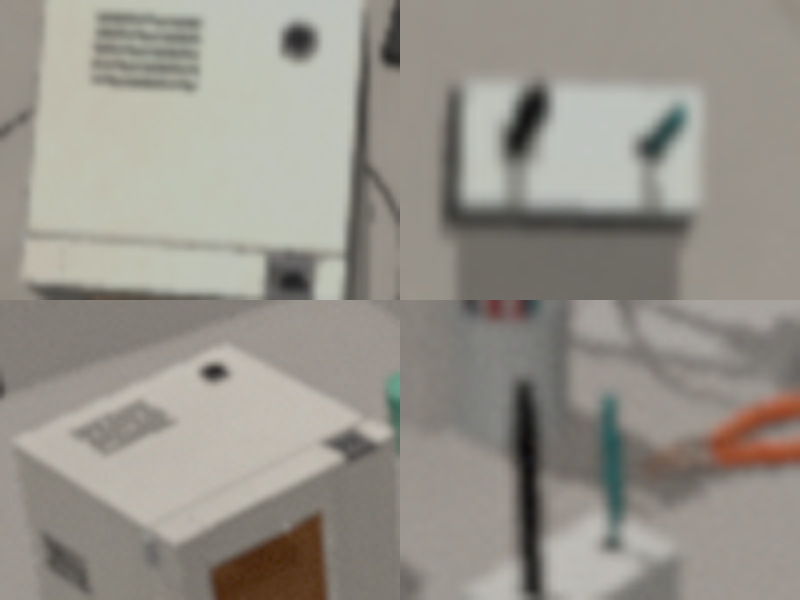

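Candidates for the pry tool:
- Black upright bar in the block, top view (326,193), scene (298,195). This is the one, matching the description.
- Teal screwdriver at (342,194).
- Orange lookalike at (404,286), a decoy.
- Black phone or holder at (287,128) and black pen at (125,146), neither in the block.

The crop confirms the black bar. The slot is the dark patch at top (258,186).

```bash
cat > h.py <<'E'
import numpy as np
def ray(c,u,v):
    f=c["image"].shape[0]/2/np.tan(np.radians(float(c["vertical_fov"]))/2)
    T=np.array(c["world_to_cam"]);R=T[:3,:3]
    o=-R.T@T[:3,3];d=R.T@np.array([(u-c["cx"])/f,(v-c["cy"])/f,1]);return o,d
def onz(c,u,v,z):
    o,d=ray(c,u,v);return (o+d*(z-o[2])/d[2])
def proj(c,p):
    f=c["image"].shape[0]/2/np.tan(np.radians(float(c["vertical_fov"]))/2)
    T=np.array(c["world_to_cam"]);q=T[:3,:3]@np.array(p)+T[:3,3];return q[:2]/q[2]*f+[c["cx"],c["cy"]]
E
python3 - <<'E'
from h import *
t=np.load("pics/top0.npz");s=np.load("pics/scene0.npz")
P=lambda n,c,u,v,z:print(n,np.round(onz(c,u,v,z),4))
B=lambda x,y:(200+x/5,130+y/5)
P("slot",t,*B(292,280),.16);P("seamL",t,*B(28,235),.16);P("seamR",t,*B(362,250),.16);P("frontL",t,*B(22,285),.16);P("frontR",t,*B(345,297),.16)
K=lambda x,y:(310+(x-400)/8,178+y/8.1)
P("tooltop",t,*K(540,90),.1525);P("toolmouth",t,*K(513,152),.05)
for a in((460,82),(703,88),(693,212),(458,210)):P("blk",t,*K(*a),.05)
P("drv",t,*K(650,150),.05);P("drvtop",t,*K(683,108),.125)
S=lambda x,y:(160+x/4,170+(y-300)/4)
P("slot s",s,*S(352,443),.16)
P("seamL s",s,*S(150,535),.16)
P("box front left s",s,*S(180,545),.16)
S2=lambda x,y:(280+(x-400)/7,170+(y-300)/7)
P("tooltop s",s,*S2(523,385),.1525);P("toolmouth s",s,*S2(535,590),.05)
E
```

```text
slot [0.5411 0.0386 0.16  ]
seamL [0.5641 0.1865 0.16  ]
seamR [0.5586 0.     0.16  ]
frontL [0.5359 0.1889 0.16  ]
frontR [0.5321 0.009  0.16  ]
tooltop [ 0.5367 -0.1544  0.1525]
toolmouth [ 0.5286 -0.1553  0.05  ]
blk [ 0.5548 -0.135   0.05  ]
blk [ 0.554  -0.2274  0.05  ]
blk [ 0.5071 -0.2237  0.05  ]
blk [ 0.5063 -0.1346  0.05  ]
drv [ 0.5302 -0.2073  0.05  ]
drvtop [ 0.5353 -0.2085  0.125 ]
slot s [0.5419 0.0405 0.16  ]
seamL s [0.5592 0.1952 0.16  ]
box front left s [0.537  0.1903 0.16  ]
tooltop s [ 0.5351 -0.1496  0.1525]
toolmouth s [ 0.5355 -0.1574  0.05  ]
```

Call:
send_rows:
  targets:
    - {"offset": [0.2,-0.15,0],"twist": -0.18,"hand": 60}
    - {"offset": [0.4,-0.3,0],"twist": -0.36,"hand": 60}
    - {"offset": [0.6,-0.46,0],"twist": -0.54,"hand": 60}
    - {"offset": [0.8,-0.62,0],"twist": -0.72,"hand": 60}
    - {"offset": [1.0,-0.77,0],"twist": -0.9,"hand": 60}

```text
t: 0.72
eef_pos: [0.2766, -0.4804, 0.4043]
orientation: [-180.0, -0.0, 54.9]
contact_force: [-0.7, -1.0, 0.5]
opening: 0.694
grip_force: 0.0
```

```bash
cat > go.py <<'E'
import sys,numpy as np
from station import readout
s=readout.get_state();p=s["eef_pos"];y=np.radians(s["orientation"][2])
ty=float(sys.argv[4]);d=np.array([float(a) for a in sys.argv[1:4]])-p
c,n=np.cos(y),np.sin(y)
print(round(s["t"],2),np.round(p,4),np.round(s["orientation"],2),np.round(s["contact_force"],1),s["opening"])
print("need",np.round([(d[0]*c+d[1]*n)/.15,(d[0]*n-d[1]*c)/.15,-d[2]/.15],3),"twist",round((np.degrees(y)-ty)/45,3))
E
python3 go.py .50 -.155 .405 90
```

```text
0.72 [ 0.2766 -0.4804  0.4043] [-1.7996e+02 -1.0000e-02  5.4910e+01] [-0.7 -1.   0.5] 0.6936056664012907
need [ 2.631 -0.029 -0.005] twist -0.78
```

Call:
send_rows:
  targets:
    - {"offset": [0.2,0,0],"twist": 0,"hand": 60}
    - {"offset": [0.4,0,0],"twist": 0,"hand": 60}
    - {"offset": [0.6,0,0],"twist": 0,"hand": 60}
    - {"offset": [0.8,0,0],"twist": 0,"hand": 60}
    - {"offset": [1.0,0,0],"twist": 0,"hand": 60}

```text
t: 1.35
eef_pos: [0.3632, -0.3584, 0.4044]
orientation: [-180.0, -0.0, 54.6]
contact_force: [0.5, 1.1, -0.2]
opening: 0.693
grip_force: 0.0
```

Call:
send_rows:
  targets:
    - {"offset": [0.2,0,0],"twist": -0.15,"hand": 60}
    - {"offset": [0.4,0,0],"twist": -0.3,"hand": 60}
    - {"offset": [0.6,0,0],"twist": -0.46,"hand": 60}
    - {"offset": [0.8,0,0],"twist": -0.62,"hand": 60}
    - {"offset": [1.0,0,0],"twist": -0.78,"hand": 60}

```text
t: 1.98
eef_pos: [0.4499, -0.2361, 0.4044]
orientation: [-180.0, -0.0, 90.0]
contact_force: [0.0, -0.6, 0.2]
opening: 0.691
grip_force: 0.0
```

```bash
python3 go.py .533 -.155 .36 90
python3 - <<'E'
from station import cams
import cv2,numpy as np
c=cams.capture("wrist");np.savez("pics/w1.npz",**c);cv2.imwrite("pics/w1.png",c["image"][:,:,::-1])
E
```

```text
1.98 [ 0.4499 -0.2361  0.4044] [-1.7997e+02 -1.0000e-02  8.9980e+01] [ 0.  -0.6  0.2] 0.6905332560110985
need [0.541 0.554 0.296] twist -0.001
```

View pics/w1.png

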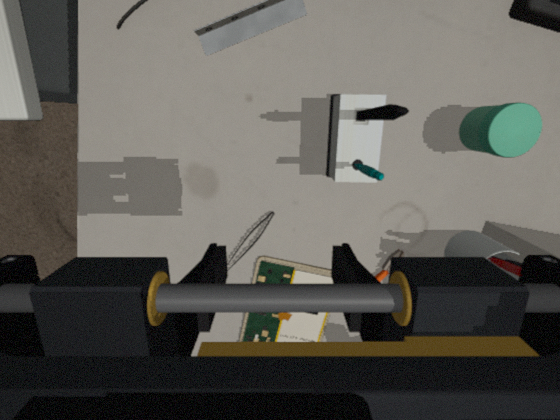

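Wrist view: block corners (335,95), (384,96), (380,182) and (333,181). The pry tool enters its pocket at about (360,115) and its top is at (400,111). The teal screwdriver is at (358,163).

Run:
```python
from h import *
w=np.load("pics/w1.npz")
for n,u,v,z in(("mouth",361,116,.05),("top",400,111,.1525),("c",335,95,.05),("c",384,96,.05),("c",380,182,.05),("c",333,181,.05),("drv",357,163,.05)):print(n,np.round(onz(w,u,v,z),4))
import cv2
cv2.imwrite("pics/w1c.png",cv2.resize(w["image"][80:200,310:430,::-1],(600,600),interpolation=cv2.INTER_CUBIC))
```

```text
mouth [ 0.5325 -0.154   0.05  ]
top [ 0.5339 -0.1513  0.1525]
c [ 0.5047 -0.1338  0.05  ]
c [ 0.5543 -0.1347  0.05  ]
c [ 0.5584 -0.223   0.05  ]
c [ 0.507  -0.2219  0.05  ]
drv [ 0.5318 -0.2023  0.05  ]
```

View pics/w1c.png

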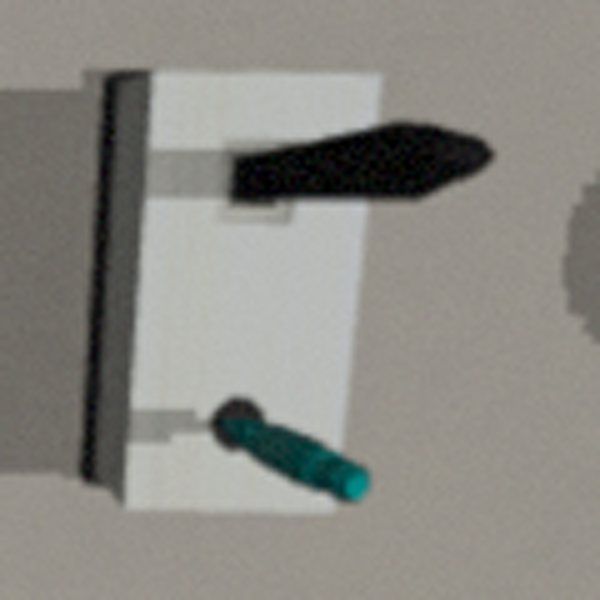

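```bash
python3 - <<'E'
from h import *
w=np.load("pics/w1.npz")
C=np.array([onz(w,310+a/5,80+b/5,.05)[:2] for a,b in((152,72),(382,75),(335,512),(125,508))])
print(C,C.mean(0));y=(C[0]+C[1]-C[2]-C[3])/2;print("yaw",np.degrees(np.arctan2(-y[0],y[1])),np.linalg.norm(y))
print("pocket bev",onz(w,310+257/5,80+180/5,.05), "mean+24", C.mean(0)+.024*y/np.linalg.norm(y))
E
python3 go.py .533 -.155 .36 90
```

```text
[[ 0.5101042  -0.13318317]
 [ 0.55660452 -0.13374357]
 [ 0.5551885  -0.22345021]
 [ 0.50926235 -0.22256807]] [ 0.53278989 -0.17823625]
yaw -0.7223130340761057 0.08955288343785757
pocket bev [ 0.53288771 -0.15404669  0.05      ] mean+24 [ 0.53309245 -0.15423816]
2.02 [ 0.4523 -0.232   0.4046] [ 1.7992e+02 -1.4000e-01  9.0520e+01] [2.  2.8 0.4] 0.6885018054480607
need [0.508 0.543 0.297] twist 0.012
```

Call:
send_rows:
  targets:
    - {"offset": [0.2,0.2,0.0],"twist": 0,"hand": 60}
    - {"offset": [0.4,0.4,0.1],"twist": 0,"hand": 60}
    - {"offset": [0.53,0.54,0.2],"twist": 0,"hand": 60}
    - {"offset": [0.53,0.54,0.28],"twist": 0,"hand": 60}
    - {"offset": [0.53,0.54,0.28],"twist": 0,"hand": 60}

```text
t: 2.65
eef_pos: [0.53, -0.1588, 0.3613]
orientation: [-179.8, -0.0, 89.7]
contact_force: [-0.2, -1.7, 0.3]
opening: 0.688
grip_force: 0.0
```

```bash
python3 go.py .533 -.154 .276 89.5
```

```text
2.65 [ 0.53   -0.1588  0.3613] [-1.7982e+02 -2.0000e-02  8.9670e+01] [-0.2 -1.7  0.3] 0.6878232611878705
need [0.032 0.02  0.569] twist 0.004
```

Call:
send_rows:
  targets:
    - {"offset": [0.03,0.02,0.15],"twist": 0,"hand": 60}
    - {"offset": [0.03,0.02,0.3],"twist": 0,"hand": 60}
    - {"offset": [0.03,0.02,0.45],"twist": 0,"hand": 60}
    - {"offset": [0.03,0.02,0.57],"twist": 0,"hand": 60}
    - {"offset": [0.03,0.02,0.57],"twist": 0,"hand": 60}

```text
t: 3.28
eef_pos: [0.5331, -0.1542, 0.2762]
orientation: [-179.9, -0.0, 89.7]
contact_force: [0.3, -0.4, 0.5]
opening: 0.691
grip_force: 0.0
```

```bash
python3 go.py .533 -.154 .276 89.5;python3 - <<'E'
from station import cams
import cv2,numpy as np
c=cams.capture("wrist");np.savez("pics/w2.npz",**c);cv2.imwrite("pics/w2.png",c["image"][:,:,::-1])
E
python3 go.py .533 -.154 .276 89.5
```

```text
3.27 [ 0.5331 -0.1542  0.2762] [-1.7986e+02 -2.0000e-02  8.9660e+01] [ 0.3 -0.4  0.5] 0.6907840370540964
need [ 0.001 -0.001  0.001] twist 0.003
3.33 [ 0.5337 -0.154   0.2773] [-1.7997e+02  1.0000e-02  8.9680e+01] [-0.2 -0.   0.9] 0.6895763797302165
need [ 0.    -0.005  0.008] twist 0.004
```

View pics/w2.png

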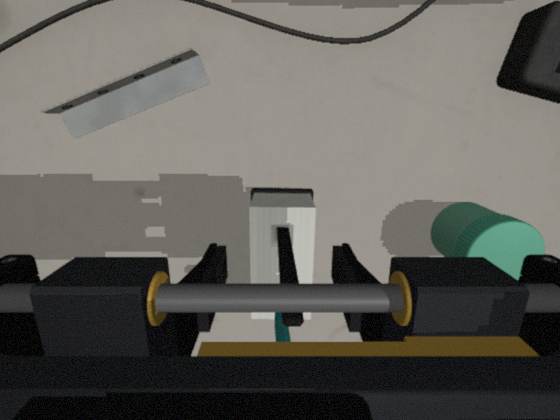

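The tool (about 285,270) stands between the fingers, slightly right of centre. Closing.

Call:
send_rows:
  targets:
    - {"offset": [0,0,0],"twist": 0,"hand": 25}
    - {"offset": [0,0,0],"twist": 0,"hand": 10}
    - {"offset": [0,0,0],"twist": 0,"hand": 0}
    - {"offset": [0,0,0],"twist": 0,"hand": 0}
    - {"offset": [0,0,0],"twist": 0,"hand": 0}

```text
t: 3.95
eef_pos: [0.534, -0.1534, 0.2773]
orientation: [-180.0, 0.0, 89.7]
contact_force: [-0.3, 0.1, -0.4]
opening: 0.209
grip_force: 0.0
```

Call:
send_rows:
  targets:
    - {"offset": [0,0,0],"twist": 0,"hand": 0}
    - {"offset": [0,0,0],"twist": 0,"hand": 0}
    - {"offset": [0,0,-0.05],"twist": 0,"hand": 0}
    - {"offset": [0,0,-0.1],"twist": 0,"hand": 0}
    - {"offset": [0,0,-0.15],"twist": 0,"hand": 0}

```text
t: 4.58
eef_pos: [0.534, -0.1534, 0.3005]
orientation: [180.0, 0.0, 89.7]
contact_force: [0.1, 0.9, -0.7]
opening: 0.096
grip_force: 30.0
```

Call:
send_rows:
  targets:
    - {"offset": [0,0,-0.2],"twist": 0,"hand": 0}
    - {"offset": [0,0,-0.45],"twist": 0,"hand": 0}
    - {"offset": [0,0,-0.7],"twist": 0,"hand": 0}
    - {"offset": [0.1,0,-0.9],"twist": 0,"hand": 0}
    - {"offset": [0.3,0,-1.0],"twist": 0,"hand": 0}

```text
t: 5.2
eef_pos: [0.5342, -0.1091, 0.4522]
orientation: [179.9, 0.1, 89.6]
contact_force: [1.1, -0.0, -0.4]
opening: 0.093
grip_force: 30.0
```

Call:
send_rows:
  targets:
    - {"offset": [0.2,0.01,0],"twist": 0,"hand": 0}
    - {"offset": [0.4,0.02,0],"twist": 0,"hand": 0}
    - {"offset": [0.55,0.03,0],"twist": 0.01,"hand": 0}
    - {"offset": [0.65,0.04,0],"twist": 0.02,"hand": 0}
    - {"offset": [0.65,0.04,0],"twist": 0.03,"hand": 0}

```text
t: 5.82
eef_pos: [0.5405, -0.0094, 0.4503]
orientation: [180.0, 0.0, 88.5]
contact_force: [0.3, 0.1, -0.6]
opening: 0.091
grip_force: 30.0
```

```bash
python3 go.py .541 .0395 .45 88.5;python3 - <<'E'
from station import cams
import cv2,numpy as np
for n in("wrist","top"):
    c=cams.capture(n);np.savez(f"pics/{n}3.npz",**c);cv2.imwrite(f"pics/{n}3.png",c["image"][:,:,::-1])
E
python3 go.py .541 .0395 .45 88.5
```

```text
5.83 [ 0.5405 -0.0094  0.4503] [179.98   0.    88.54] [ 0.3  0.1 -0.6] 0.09120500283528332
need [ 0.326 -0.005  0.002] twist 0.001
5.92 [ 0.5406 -0.0115  0.45  ] [1.800e+02 5.000e-02 8.836e+01] [-0.2 -0.1 -0.1] 0.09339428640107364
need [ 0.34  -0.007 -0.   ] twist -0.003
```

View pics/wrist3.png

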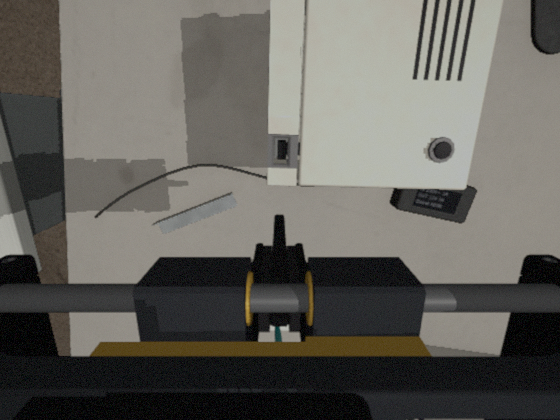

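The wrist view shows the slot plate at (284,150) with the dark slot at about (282,150). I'll crop it once to get its centre precisely.

Run:
```python
import cv2
im=cv2.imread("pics/wrist3.png")
cv2.imwrite("pics/w3c.png",cv2.resize(im[120:195,255:330],(600,600),interpolation=cv2.INTER_CUBIC))
```

```text
(no output)
```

View pics/w3c.png

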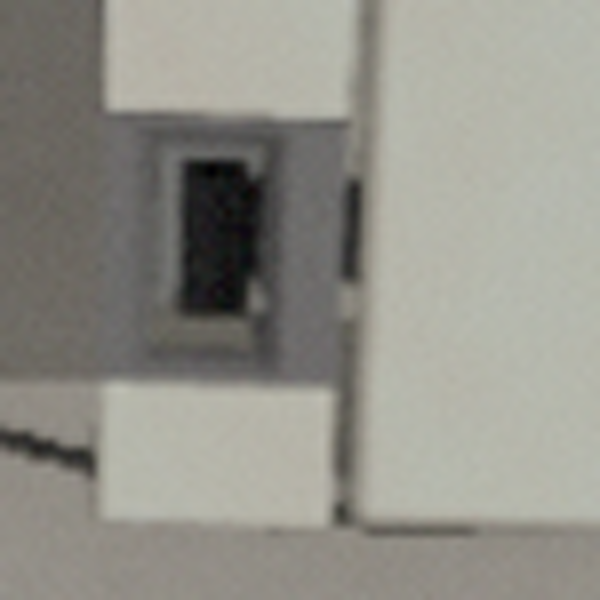

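Run:
```python
from h import *
w=np.load("pics/wrist3.npz");t=np.load("pics/top3.npz")
K=lambda a,b,z=.16:onz(w,255+a/8,120+b/8,z)[:2]
print("slot",K(218,246),K(214,246)," nose",K(216,238,.151))
for a,b in((150,130),(278,130),(150,362),(278,362)):print("bev",K(a,b))
for n,a,b in(("rf",100,520),("rb",335,524),("f plate",104,380),("f2",105,112)):print(n,K(a,b))
for u,v in((274,0),(304,0),(302,185),(268,184)):print(onz(w,u,v,.16)[:2])
print("tooltop",onz(w,279,218,.45-.2685+.1445))
T=np.array(w["world_to_cam"]);print("cam",-T[:3,:3].T@T[:3,3])
```

```text
slot [0.54302291 0.0435984 ] [0.54259445 0.04360914]  nose [0.54290584 0.04357678]
bev [0.53609849 0.05588424]
bev [0.54963152 0.0555458 ]
bev [0.53537071 0.03135584]
bev [0.54926362 0.03100673]
rf [0.52932603 0.01402994]
rb [0.55529927 0.01292414]
f plate [0.53031001 0.02952388]
f2 [0.53140564 0.05785298]
[0.5392563  0.15595542]
[0.56187891 0.15540074]
[0.55983592 0.01326066]
[0.52979958 0.01491844]
tooltop [0.53980603 0.03695658 0.326     ]
cam [0.54047605 0.07057477 0.42962629]
```

Run:
```python
from h import *
w=np.load("pics/wrist3.npz");t=np.load("pics/top3.npz")
for z in(.1815,.25,.326):print(proj(w,(.5405,-.0105,z)),proj(t,(.5405,-.0105,z)))
print("slot in top", proj(t,(.543,.0435,.16)), proj(t,(.541,.039,.16)))
print(onz(w,279,217,.1815), onz(w,279,217,.19))
import cv2
im=cv2.imread("pics/wrist3.png");im2=cv2.imread("pics/top3.png")
a=cv2.resize(im[205:265,250:310],(400,400),interpolation=cv2.INTER_CUBIC)
b=cv2.resize(im2[160:210,235:285],(400,400),interpolation=cv2.INTER_CUBIC)
cv2.imwrite("pics/c4.png",np.hstack([a,b]))
```

```text
[280.95390958 218.6076787 ] [275.94219989 185.28412567]
[281.78487297 252.43766142] [275.55455861 181.06366121]
[283.75006927 332.44426336] [275.06218274 175.7028936 ]
slot in top [256.67128575 185.30374785] [258.27167867 186.040909  ]
[ 0.53889365 -0.00904013  0.1815    ] [ 0.53894786 -0.00631278  0.19      ]
```

View pics/c4.png

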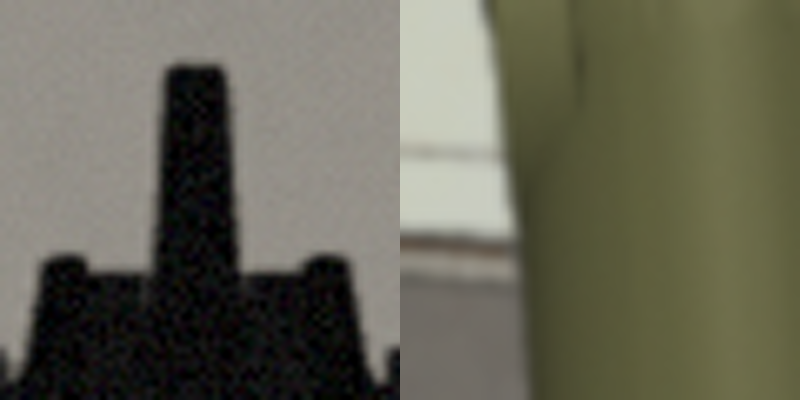

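```bash
python3 go.py .544 .043 .44 88.4
```

```text
5.92 [ 0.5406 -0.0115  0.45  ] [1.800e+02 5.000e-02 8.836e+01] [-0.2 -0.1 -0.1] 0.09339428640107364
need [0.364 0.013 0.066] twist -0.001
```

Call:
send_rows:
  targets:
    - {"offset": [0.12,0.013,0],"twist": 0,"hand": 0}
    - {"offset": [0.24,0.013,0],"twist": 0,"hand": 0}
    - {"offset": [0.364,0.013,0],"twist": 0,"hand": 0}
    - {"offset": [0.364,0.013,0.05],"twist": 0,"hand": 0}
    - {"offset": [0.364,0.013,0.08],"twist": 0,"hand": 0}

```text
t: 6.55
eef_pos: [0.5441, 0.0426, 0.4369]
orientation: [-179.9, 0.0, 88.3]
contact_force: [0.1, 0.7, -0.3]
opening: 0.093
grip_force: 30.0
```

```bash
python3 - <<'E'
from station import cams
import cv2,numpy as np
cams.capture("top");cams.capture("top")
c=cams.capture("wrist");np.savez("pics/w5.npz",**c)
cv2.imwrite("pics/w5.png",cv2.resize(c["image"][180:270,225:345,::-1],(800,600),interpolation=cv2.INTER_CUBIC))
E
python3 go.py .544 .043 .4285 88.4
```

```text
6.7 [0.5441 0.0424 0.4371] [-1.7994e+02  3.0000e-02  8.8300e+01] [-0.  -0.2  0.1] 0.0966759490147951
need [ 0.004 -0.001  0.057] twist -0.002
```

View pics/w5.png

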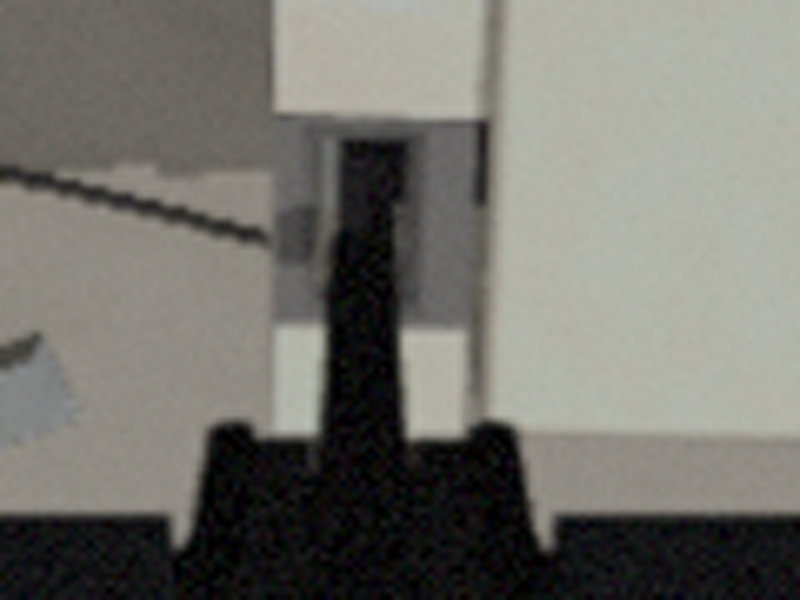

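The tip (crop 365,225) sits over the slot (centre about 372,222). I'll nudge +x 0.7 mm and +y 2.5 mm, then descend into the mouth.

Call:
send_rows:
  targets:
    - {"offset": [0.016,0.005,0],"twist": 0,"hand": 0}
    - {"offset": [0.016,0.005,0.02],"twist": 0,"hand": 0}
    - {"offset": [0.016,0.005,0.04],"twist": 0,"hand": 0}
    - {"offset": [0.016,0.005,0.06],"twist": 0,"hand": 0}
    - {"offset": [0.016,0.005,0.06],"twist": 0,"hand": 0}

```text
t: 7.32
eef_pos: [0.5448, 0.0459, 0.4284]
orientation: [-180.0, 0.0, 88.4]
contact_force: [0.1, -0.6, -0.2]
opening: 0.096
grip_force: 30.0
```

Call:
send_rows:
  targets:
    - {"offset": [0,0,0.01],"twist": 0,"hand": 0}
    - {"offset": [0,0,0.02],"twist": 0,"hand": 0}
    - {"offset": [0,0,0.033],"twist": 0,"hand": 0}
    - {"offset": [0,0,0.033],"twist": 0,"hand": 0}
    - {"offset": [0,0,0.033],"twist": 0,"hand": 0}

```text
t: 7.95
eef_pos: [0.545, 0.046, 0.4238]
orientation: [-180.0, 0.0, 88.4]
contact_force: [0.0, -0.3, 0.2]
opening: 0.1
grip_force: 30.0
```

```bash
python3 go.py .544 .043 .4195 88.4
```

```text
7.95 [0.545  0.046  0.4238] [-180.      0.     88.39] [ 0.  -0.3  0.2] 0.1003676071335755
need [-0.02  -0.006  0.028] twist -0.0
```

Call:
send_rows:
  targets:
    - {"offset": [0,0,0.01],"twist": 0,"hand": 0}
    - {"offset": [0,0,0.02],"twist": 0,"hand": 0}
    - {"offset": [0,0,0.03],"twist": 0,"hand": 0}
    - {"offset": [0,0,0.045],"twist": 0,"hand": 0}
    - {"offset": [0,0,0.045],"twist": 0,"hand": 0}

```text
t: 8.57
eef_pos: [0.5448, 0.046, 0.4169]
orientation: [-180.0, 0.0, 88.4]
contact_force: [-1.4, -0.8, 2.2]
opening: 0.095
grip_force: 30.0
```

Call:
send_rows:
  targets:
    - {"offset": [0,0,0.003],"twist": 0,"hand": 0}
    - {"offset": [0,0,0.006],"twist": 0,"hand": 0}
    - {"offset": [0,0,0.01],"twist": 0,"hand": 0}
    - {"offset": [0,0,0.01],"twist": 0,"hand": 0}
    - {"offset": [0,0,0.01],"twist": 0,"hand": 0}

```text
t: 9.2
eef_pos: [0.5449, 0.046, 0.4155]
orientation: [-180.0, 0.0, 88.4]
contact_force: [-1.7, 0.6, 2.7]
opening: 0.095
grip_force: 30.0
```

Call:
send_rows:
  targets:
    - {"offset": [0,0,0.003],"twist": 0,"hand": 0}
    - {"offset": [0,0,0.007],"twist": 0,"hand": 0}
    - {"offset": [0,0,0.007],"twist": 0,"hand": 0}
    - {"offset": [0,0,0.007],"twist": 0,"hand": 0}
    - {"offset": [0,0,0.007],"twist": 0,"hand": 0}

```text
t: 9.82
eef_pos: [0.5449, 0.046, 0.4145]
orientation: [-180.0, 0.0, 88.4]
contact_force: [-2.6, -1.4, 2.9]
opening: 0.092
grip_force: 30.0
```

Call:
send_rows:
  targets:
    - {"offset": [0,-0.005,0.003],"twist": 0,"hand": 0}
    - {"offset": [0,-0.005,0.007],"twist": 0,"hand": 0}
    - {"offset": [0,-0.005,0.007],"twist": 0,"hand": 0}
    - {"offset": [0,-0.005,0.007],"twist": 0,"hand": 0}
    - {"offset": [0,-0.005,0.007],"twist": 0,"hand": 0}

```text
t: 10.45
eef_pos: [0.5444, 0.046, 0.4135]
orientation: [180.0, 0.0, 88.4]
contact_force: [-0.2, 0.1, 2.5]
opening: 0.093
grip_force: 30.0
```

Call:
send_rows:
  targets:
    - {"offset": [0,0,0.003],"twist": 0,"hand": 0}
    - {"offset": [0,0,0.007],"twist": 0,"hand": 0}
    - {"offset": [0,0,0.007],"twist": 0,"hand": 0}
    - {"offset": [0,0,0.007],"twist": 0,"hand": 0}
    - {"offset": [0,0,0.007],"twist": 0,"hand": 0}

```text
t: 11.08
eef_pos: [0.5443, 0.046, 0.4124]
orientation: [180.0, 0.0, 88.4]
contact_force: [0.7, 0.4, 3.0]
opening: 0.097
grip_force: 30.0
```

Call:
send_rows:
  targets:
    - {"offset": [0,0,0.003],"twist": 0,"hand": 0}
    - {"offset": [0,0,0.007],"twist": 0,"hand": 0}
    - {"offset": [0,0,0.007],"twist": 0,"hand": 0}
    - {"offset": [0,0,0.007],"twist": 0,"hand": 0}
    - {"offset": [0,0,0.007],"twist": 0,"hand": 0}

```text
t: 11.7
eef_pos: [0.5442, 0.0461, 0.4118]
orientation: [180.0, 0.0, 88.4]
contact_force: [-0.1, 0.6, 6.1]
opening: 0.09
grip_force: 30.0
```

Stop felt: 6.1 N, with the descent stalling at z≈0.412. I'll back off about 1 mm and start a gentle draw.

Call:
send_rows:
  targets:
    - {"offset": [0,0,-0.006],"twist": 0,"hand": 0}
    - {"offset": [0,0,-0.01],"twist": 0,"hand": 0}
    - {"offset": [0,-0.01,-0.01],"twist": 0,"hand": 0}
    - {"offset": [0.002,-0.02,-0.01],"twist": 0,"hand": 0}
    - {"offset": [0.002,-0.023,-0.01],"twist": 0,"hand": 0}

```text
t: 12.32
eef_pos: [0.5407, 0.0463, 0.4128]
orientation: [180.0, 0.0, 88.4]
contact_force: [1.9, 0.7, 3.5]
opening: 0.094
grip_force: 30.0
```

Call:
send_rows:
  targets:
    - {"offset": [0,-0.004,0],"twist": 0,"hand": 0}
    - {"offset": [0.001,-0.008,0],"twist": 0,"hand": 0}
    - {"offset": [0.001,-0.012,0],"twist": 0,"hand": 0}
    - {"offset": [0.001,-0.012,0],"twist": 0,"hand": 0}
    - {"offset": [0.001,-0.012,0],"twist": 0,"hand": 0}

```text
t: 12.95
eef_pos: [0.5389, 0.0467, 0.4128]
orientation: [-180.0, 0.0, 88.4]
contact_force: [1.4, 0.4, 2.3]
opening: 0.095
grip_force: 30.0
```

Call:
send_rows:
  targets:
    - {"offset": [0,-0.003,0],"twist": 0,"hand": 0}
    - {"offset": [0.001,-0.006,0],"twist": 0,"hand": 0}
    - {"offset": [0.001,-0.01,0],"twist": 0,"hand": 0}
    - {"offset": [0.001,-0.01,0],"twist": 0,"hand": 0}
    - {"offset": [0.001,-0.01,0],"twist": 0,"hand": 0}

```text
t: 13.58
eef_pos: [0.5374, 0.0469, 0.4128]
orientation: [-180.0, 0.0, 88.4]
contact_force: [1.4, -0.2, 3.0]
opening: 0.093
grip_force: 30.0
```

Call:
send_rows:
  targets:
    - {"offset": [0,-0.003,0],"twist": 0,"hand": 0}
    - {"offset": [0.001,-0.006,0],"twist": 0,"hand": 0}
    - {"offset": [0.001,-0.01,0],"twist": 0.01,"hand": 0}
    - {"offset": [0.001,-0.01,0],"twist": 0.02,"hand": 0}
    - {"offset": [0.001,-0.01,0],"twist": 0.02,"hand": 0}

```text
t: 14.2
eef_pos: [0.5358, 0.0469, 0.4125]
orientation: [-179.9, 0.0, 87.5]
contact_force: [0.5, 0.2, 0.6]
opening: 0.09
grip_force: 30.0
```

Call:
send_rows:
  targets:
    - {"offset": [0,-0.003,0],"twist": 0.01,"hand": 0}
    - {"offset": [0.001,-0.006,0],"twist": 0.01,"hand": 0}
    - {"offset": [0.002,-0.01,0],"twist": 0.02,"hand": 0}
    - {"offset": [0.002,-0.01,0],"twist": 0.02,"hand": 0}
    - {"offset": [0.002,-0.01,0],"twist": 0.02,"hand": 0}

```text
t: 14.82
eef_pos: [0.5345, 0.0473, 0.4128]
orientation: [-180.0, 0.0, 86.6]
contact_force: [1.9, -1.2, -1.2]
opening: 0.094
grip_force: 30.0
```

Call:
send_rows:
  targets:
    - {"offset": [0,-0.003,0],"twist": 0.01,"hand": 0}
    - {"offset": [0.001,-0.006,0],"twist": 0.01,"hand": 0}
    - {"offset": [0.002,-0.01,0],"twist": 0.02,"hand": 0}
    - {"offset": [0.002,-0.01,0],"twist": 0.02,"hand": 0}
    - {"offset": [0.002,-0.01,0],"twist": 0.02,"hand": 0}

```text
t: 15.45
eef_pos: [0.5329, 0.0478, 0.4128]
orientation: [-180.0, 0.0, 85.7]
contact_force: [1.1, 0.3, -0.3]
opening: 0.094
grip_force: 30.0
```

Call:
send_rows:
  targets:
    - {"offset": [0,-0.004,0],"twist": 0.01,"hand": 0}
    - {"offset": [0.001,-0.008,0],"twist": 0.01,"hand": 0}
    - {"offset": [0.002,-0.013,0],"twist": 0.02,"hand": 0}
    - {"offset": [0.002,-0.013,0],"twist": 0.02,"hand": 0}
    - {"offset": [0.002,-0.013,0],"twist": 0.02,"hand": 0}

```text
t: 16.08
eef_pos: [0.531, 0.0482, 0.4128]
orientation: [-180.0, 0.0, 84.8]
contact_force: [0.9, -1.5, -0.9]
opening: 0.098
grip_force: 30.0
```

Call:
send_rows:
  targets:
    - {"offset": [0,-0.004,0],"twist": 0.01,"hand": 0}
    - {"offset": [0.001,-0.008,0],"twist": 0.01,"hand": 0}
    - {"offset": [0.002,-0.013,0],"twist": 0.02,"hand": 0}
    - {"offset": [0.002,-0.013,0],"twist": 0.02,"hand": 0}
    - {"offset": [0.002,-0.013,0],"twist": 0.02,"hand": 0}

```text
t: 16.7
eef_pos: [0.5291, 0.0487, 0.4128]
orientation: [-180.0, 0.0, 83.9]
contact_force: [0.8, -1.1, -0.5]
opening: 0.092
grip_force: 30.0
```

```bash
cat > arc.py <<'E'
# tool offsets (150mm units, current tool axes) for rotating tool about hinge by further angles; and total angle
import sys,numpy as np
from station import readout
s=readout.get_state();p=s["eef_pos"][:2];yw=np.radians(s["orientation"][2])
H=np.array([.563,.1935]);q=p-H
a0=np.degrees(np.arctan2(-.15,-.0175));a=np.degrees(np.arctan2(q[1],q[0]))
print(round(s["t"],2),p,"radius",np.linalg.norm(q),"door~",(a0-a-1.7)%360,"yaw",np.degrees(yw))
for d in map(float,sys.argv[1:]):
    r=np.radians(-d);R=np.array([[np.cos(r),-np.sin(r)],[np.sin(r),np.cos(r)]]);e=R@q-q
    c,n=np.cos(yw),np.sin(yw);print(d,np.round([(e[0]*c+e[1]*n)/.15,(e[0]*n-e[1]*c)/.15],3),"twist",round(d/45,3))
E
python3 arc.py 4 8 12 16 20
```

```text
16.7 [0.5291156  0.04867958] radius 0.14873165822450543 door~ 4.814474371583191 yaw 83.89097400879224
4.0 [ 0.011 -0.068] twist 0.089
8.0 [ 0.027 -0.136] twist 0.178
12.0 [ 0.047 -0.202] twist 0.267
16.0 [ 0.072 -0.267] twist 0.356
20.0 [ 0.101 -0.329] twist 0.444
```

Call:
send_rows:
  targets:
    - {"offset": [0.003,-0.02,0],"twist": 0.03,"hand": 0}
    - {"offset": [0.006,-0.04,0],"twist": 0.06,"hand": 0}
    - {"offset": [0.011,-0.068,0],"twist": 0.09,"hand": 0}
    - {"offset": [0.018,-0.1,0],"twist": 0.13,"hand": 0}
    - {"offset": [0.027,-0.136,0],"twist": 0.18,"hand": 0}

```text
t: 17.32
eef_pos: [0.5089, 0.0552, 0.4128]
orientation: [-180.0, -0.0, 75.7]
contact_force: [0.3, -0.4, -0.1]
opening: 0.101
grip_force: 30.0
```

```bash
python3 arc.py 4 8 12 16 20
python3 - <<'E'
from station import cams
import cv2,numpy as np
c=cams.capture("top");o=np.load("pics/top0.npz")["image"]
cv2.imwrite("pics/t6.png",c["image"][:,:,::-1])
d=np.abs(c["image"].astype(int)-o).sum(2)
print((d[180:260,195:285:4][::5]>60).astype(int))
E
```

```text
17.32 [0.50889872 0.05517696] radius 0.14852680407996377 door~ 13.007172834084788 yaw 75.654661115891
4.0 [ 0.011 -0.068] twist 0.089
8.0 [ 0.026 -0.136] twist 0.178
12.0 [ 0.047 -0.202] twist 0.267
16.0 [ 0.071 -0.266] twist 0.356
20.0 [ 0.101 -0.329] twist 0.444
[[0 0 0 0 1 1 1 1 1 1 1 1 1 1 1 1 1 1 1 0 0 0 0]
 [0 0 1 0 1 1 1 1 1 1 1 1 1 1 1 0 1 1 1 0 0 0 0]
 [0 0 0 0 0 0 1 1 0 0 0 1 0 0 1 0 0 1 1 0 0 0 0]
 [0 0 0 0 1 1 1 1 0 0 0 0 0 0 0 0 0 1 1 0 0 0 0]
 [0 0 0 0 0 1 1 1 1 0 0 0 0 0 1 1 1 1 0 0 0 0 0]
 [0 0 0 0 1 1 1 1 0 0 0 0 0 0 1 1 1 1 0 0 0 0 0]
 [0 0 0 0 0 1 1 1 1 0 0 0 0 0 1 1 1 1 0 0 0 0 0]
 [0 0 0 0 0 0 1 1 0 0 0 0 0 0 1 1 1 1 0 0 0 0 0]
 [0 0 0 0 0 0 1 1 0 0 0 0 0 0 1 1 1 1 1 0 0 0 0]
 [0 0 0 0 1 0 1 1 1 0 0 0 0 0 1 1 1 1 1 0 0 0 0]
 [0 0 0 0 0 0 1 1 1 0 0 0 0 0 1 1 1 1 1 0 0 0 0]
 [0 0 0 0 0 0 1 1 1 1 1 1 1 1 1 1 1 1 1 0 0 0 0]
 [0 0 0 0 0 0 1 1 1 1 1 1 1 1 1 1 1 1 1 1 0 0 0]
 [0 0 0 0 0 0 0 1 1 1 1 1 1 1 1 1 1 1 1 1 0 0 0]
 [0 0 0 0 0 0 0 1 1 1 1 1 1 1 1 1 1 1 1 1 0 0 0]
 [0 0 0 0 0 0 0 1 1 1 1 1 1 1 1 1 1 1 1 1 1 0 0]]
```

```bash
cat > door.py <<'E'
import sys;from h import *
from station import cams
w=cams.capture("wrist");H=np.array([.563,.1935]);img=w["image"].astype(int).sum(2)//3
for a in map(float,sys.argv[1:]):
    r=np.radians(-1.7-a);R=np.array([[np.cos(r),-np.sin(r)],[np.sin(r),np.cos(r)]])
    o=[]
    for ly in(-.11,-.09,-.07):
        for lx in np.arange(-.05,.02,.006):
            u,v=np.round(proj(w,[*(H+R@[lx,ly]),.16])).astype(int)
            o.append(img[v,u] if 0<=v<420 and 0<=u<560 else -1)
    print(a,np.array(o).reshape(3,-1))
E
python3 door.py 0 12
```

```text
0.0 [[176 178 175 176  97  98 111 132 135 178 177 177]
 [106 176 177 175 177 102 100 132 134 177 178 176]
 [100 157 177 178 176 177  99 132 133 177 175 175]]
12.0 [[103 105 103 104 177 175 178 179  99 102 128 134]
 [104 101 102 103 174 178 178 177 101  99 131 135]
 [ 99 100  98  99 178 174 173 174  96 132 132 126]]
```

The door is following (about 12°). Continuing along the arc.

Call:
send_rows:
  targets:
    - {"offset": [0.011,-0.068,0],"twist": 0.09,"hand": 0}
    - {"offset": [0.026,-0.136,0],"twist": 0.18,"hand": 0}
    - {"offset": [0.047,-0.202,0],"twist": 0.27,"hand": 0}
    - {"offset": [0.071,-0.266,0],"twist": 0.36,"hand": 0}
    - {"offset": [0.101,-0.329,0],"twist": 0.45,"hand": 0}

```text
t: 18.05
eef_pos: [0.465, 0.0817, 0.4129]
orientation: [180.0, -0.0, 55.4]
contact_force: [0.7, -0.3, 0.6]
opening: 0.091
grip_force: 30.0
```

```bash
python3 arc.py 4 8 12 16 20; python3 door.py 32
```

```text
18.05 [0.464999   0.08172131] radius 0.14865621893142067 door~ 32.88795731939243 yaw 55.38953150739041
4.0 [ 0.01  -0.068] twist 0.089
8.0 [ 0.026 -0.136] twist 0.178
12.0 [ 0.045 -0.202] twist 0.267
16.0 [ 0.07  -0.267] twist 0.356
20.0 [ 0.099 -0.33 ] twist 0.444
32.0 [[ 99 103 102 108 184 181 181 182 106 105 106 105]
 [ 99 101 101 104 184 183 185 183 106 105 104  98]
 [103  99 103 106 182 180 181 180 151 103 108 104]]
```

Call:
send_rows:
  targets:
    - {"offset": [0.01,-0.068,0],"twist": 0.09,"hand": 0}
    - {"offset": [0.026,-0.136,0],"twist": 0.18,"hand": 0}
    - {"offset": [0.045,-0.202,0],"twist": 0.27,"hand": 0}
    - {"offset": [0.07,-0.267,0],"twist": 0.36,"hand": 0}
    - {"offset": [0.099,-0.33,0],"twist": 0.45,"hand": 0}

```text
t: 18.73
eef_pos: [0.4328, 0.1219, 0.4129]
orientation: [180.0, -0.0, 35.2]
contact_force: [0.8, -0.3, 0.2]
opening: 0.097
grip_force: 30.0
```

```bash
python3 arc.py 2 4 6 8 10; python3 door.py 52
```

```text
18.73 [0.43278474 0.12188588] radius 0.14860887208951926 door~ 52.83622494738205 yaw 35.20497091236443
2.0 [ 0.004 -0.034] twist 0.044
4.0 [ 0.01  -0.068] twist 0.089
6.0 [ 0.017 -0.102] twist 0.133
8.0 [ 0.025 -0.136] twist 0.178
10.0 [ 0.034 -0.169] twist 0.222
52.0 [[116 116 104 107 189 188 190 191 114 112 116 115]
 [110 114 109 103 189 189 190 190 114 110 107 108]
 [109 110 111 113 188 188 189 187 186 108 110 113]]
```

Call:
send_rows:
  targets:
    - {"offset": [0.004,-0.034,0],"twist": 0.04,"hand": 0}
    - {"offset": [0.01,-0.068,0],"twist": 0.09,"hand": 0}
    - {"offset": [0.017,-0.102,0],"twist": 0.13,"hand": 0}
    - {"offset": [0.025,-0.136,0],"twist": 0.18,"hand": 0}
    - {"offset": [0.034,-0.169,0],"twist": 0.22,"hand": 0}

```text
t: 19.4
eef_pos: [0.4225, 0.1452, 0.4129]
orientation: [180.0, 0.0, 25.4]
contact_force: [0.4, -0.7, 0.3]
opening: 0.096
grip_force: 30.0
```

```bash
python3 arc.py 2; python3 door.py 62
```

```text
19.4 [0.42251099 0.1452447 ] radius 0.14854540082939346 door~ 62.68895539823282 yaw 25.422490900822645
2.0 [ 0.004 -0.034] twist 0.044
62.0 [[116 114 116 113 191 188 188 190 146 113 112 110]
 [109 113 111 112 188 190 189 190 115 109 109 105]
 [144 149 110 114 189 189 187 187 188 106 107 105]]
```

Call:
send_rows:
  targets:
    - {"offset": [0,0.008,0],"twist": 0,"hand": 0}
    - {"offset": [0,0.008,-0.06],"twist": 0,"hand": 0}
    - {"offset": [0,0.008,-0.14],"twist": 0,"hand": 0}
    - {"offset": [0,0.008,-0.25],"twist": 0,"hand": 0}
    - {"offset": [0,0.008,-0.35],"twist": 0,"hand": 0}

```text
t: 20.08
eef_pos: [0.4229, 0.1446, 0.467]
orientation: [180.0, -0.1, 25.4]
contact_force: [-0.3, -0.1, 0.8]
opening: 0.097
grip_force: 30.0
```

```bash
python3 door.py 60; python3 go.py .534 -.1534 .465 89.7
```

```text
60.0 [[115 117 114 190 188 187 190 163 116 103 114 113]
 [109 106 110 167 191 189 189 190 110 110 112 112]
 [146 110 112 109 189 189 189 188 111 107 107 112]]
20.12 [0.4233 0.1448 0.4687] [179.91  -0.22  25.4 ] [1.1 0.4 1.3] 0.09149308473809645
need [-0.186  2.112  0.025] twist -1.429
```

Call:
send_rows:
  targets:
    - {"offset": [-0.01,0.2,0],"twist": -0.14,"hand": 0}
    - {"offset": [-0.03,0.4,0],"twist": -0.28,"hand": 0}
    - {"offset": [-0.05,0.6,0],"twist": -0.42,"hand": 0}
    - {"offset": [-0.07,0.8,0],"twist": -0.56,"hand": 0}
    - {"offset": [-0.09,1.0,0],"twist": -0.7,"hand": 0}

```text
t: 20.75
eef_pos: [0.4752, 0.0022, 0.4656]
orientation: [180.0, -0.0, 57.1]
contact_force: [0.4, 1.1, -0.2]
opening: 0.093
grip_force: 30.0
```

```bash
python3 go.py .534 -.1534 .465 89.7
```

```text
20.75 [0.4752 0.0022 0.4656] [179.98  -0.    57.1 ] [ 0.4  1.1 -0.2] 0.09285492761261598
need [-0.658  0.892  0.004] twist -0.725
```

Call:
send_rows:
  targets:
    - {"offset": [-0.16,0.22,0],"twist": -0.18,"hand": 0}
    - {"offset": [-0.32,0.44,0],"twist": -0.36,"hand": 0}
    - {"offset": [-0.5,0.67,0],"twist": -0.54,"hand": 0}
    - {"offset": [-0.658,0.892,0],"twist": -0.725,"hand": 0}
    - {"offset": [-0.658,0.892,0],"twist": -0.725,"hand": 0}

```text
t: 21.38
eef_pos: [0.5333, -0.1569, 0.4645]
orientation: [-179.9, -0.0, 89.2]
contact_force: [0.6, 0.2, -0.1]
opening: 0.093
grip_force: 30.0
```

```bash
python3 - <<'E'
from station import cams
cams.capture("top")
E
python3 go.py .534 -.1534 .335 89.7
```

```text
21.43 [ 0.5332 -0.1543  0.4649] [-1.7995e+02 -7.0000e-02  8.9300e+01] [0.2 0.2 0.1] 0.09460926985526079
need [0.006 0.005 0.866] twist -0.009
```

Call:
send_rows:
  targets:
    - {"offset": [0.004,0.005,0.22],"twist": -0.01,"hand": 0}
    - {"offset": [0.004,0.005,0.44],"twist": -0.01,"hand": 0}
    - {"offset": [0.004,0.005,0.66],"twist": -0.01,"hand": 0}
    - {"offset": [0.004,0.005,0.85],"twist": -0.01,"hand": 0}
    - {"offset": [0.004,0.005,0.85],"twist": -0.01,"hand": 0}

```text
t: 22.05
eef_pos: [0.5329, -0.1505, 0.3361]
orientation: [-179.8, -0.1, 90.0]
contact_force: [0.9, -0.4, 0.1]
opening: 0.093
grip_force: 30.0
```

```bash
python3 - <<'E'
from station import cams
cams.capture("top")
E
python3 go.py .534 -.1534 .31 89.7
```

```text
22.1 [ 0.5337 -0.1508  0.3379] [-1.7994e+02 -4.0000e-02  9.0030e+01] [ 0.8 -0.3  0.6] 0.09211389731245707
need [-0.017  0.002  0.186] twist 0.007
```

Call:
send_rows:
  targets:
    - {"offset": [-0.017,0.002,0],"twist": 0.007,"hand": 0}
    - {"offset": [-0.017,0.002,0.03],"twist": 0.007,"hand": 0}
    - {"offset": [-0.017,0.002,0.06],"twist": 0.007,"hand": 0}
    - {"offset": [-0.017,0.002,0.09],"twist": 0.007,"hand": 0}
    - {"offset": [-0.017,0.002,0.09],"twist": 0.007,"hand": 0}

```text
t: 22.72
eef_pos: [0.5339, -0.1545, 0.3238]
orientation: [-179.9, -0.0, 89.7]
contact_force: [0.2, 0.3, -0.4]
opening: 0.092
grip_force: 30.0
```

```bash
python3 go.py .534 -.1534 .31 89.7
```

```text
22.73 [ 0.5339 -0.1545  0.3238] [-1.7994e+02 -2.0000e-02  8.9650e+01] [ 0.2  0.3 -0.4] 0.09212677876204639
need [0.007 0.    0.092] twist -0.001
```

Call:
send_rows:
  targets:
    - {"offset": [0.005,0,0.02],"twist": 0,"hand": 0}
    - {"offset": [0.005,0,0.04],"twist": 0,"hand": 0}
    - {"offset": [0.005,0,0.06],"twist": 0,"hand": 0}
    - {"offset": [0.005,0,0.08],"twist": 0,"hand": 0}
    - {"offset": [0.005,0,0.09],"twist": 0,"hand": 0}

```text
t: 23.35
eef_pos: [0.5341, -0.1538, 0.3106]
orientation: [-180.0, -0.0, 89.7]
contact_force: [0.0, 0.7, 0.1]
opening: 0.094
grip_force: 30.0
```

Call:
send_rows:
  targets:
    - {"offset": [0,0,0.02],"twist": 0,"hand": 0}
    - {"offset": [0,0,0.04],"twist": 0,"hand": 0}
    - {"offset": [0,0,0.06],"twist": 0,"hand": 0}
    - {"offset": [0,0,0.07],"twist": 0,"hand": 0}
    - {"offset": [0,0,0.07],"twist": 0,"hand": 0}

```text
t: 23.98
eef_pos: [0.5341, -0.1538, 0.3002]
orientation: [-180.0, -0.0, 89.7]
contact_force: [-0.2, 0.2, -0.5]
opening: 0.091
grip_force: 30.0
```

```bash
python3 go.py .534 -.1534 .277 89.7
```

```text
23.98 [ 0.5341 -0.1538  0.3002] [-179.98   -0.     89.65] [-0.2  0.2 -0.5] 0.09118648025095424
need [ 0.003 -0.001  0.155] twist -0.001
```

Call:
send_rows:
  targets:
    - {"offset": [0,0,0.03],"twist": 0,"hand": 0}
    - {"offset": [0,0,0.06],"twist": 0,"hand": 0}
    - {"offset": [0,0,0.09],"twist": 0,"hand": 0}
    - {"offset": [0,0,0.12],"twist": 0,"hand": 0}
    - {"offset": [0,0,0.14],"twist": 0,"hand": 0}

```text
t: 24.6
eef_pos: [0.5341, -0.1538, 0.2789]
orientation: [-180.0, -0.0, 89.7]
contact_force: [0.0, 0.6, 0.5]
opening: 0.1
grip_force: 30.0
```

Call:
send_rows:
  targets:
    - {"offset": [0,0,0.005],"twist": 0,"hand": 0}
    - {"offset": [0,0,0.01],"twist": 0,"hand": 0}
    - {"offset": [0,0,0.013],"twist": 0,"hand": 0}
    - {"offset": [0,0,0.013],"twist": 0,"hand": 0}
    - {"offset": [0,0,0.013],"twist": 0,"hand": 0}

```text
t: 25.22
eef_pos: [0.5342, -0.1538, 0.2775]
orientation: [180.0, 0.0, 89.7]
contact_force: [-0.8, 0.1, -0.4]
opening: 0.092
grip_force: 30.0
```

Call:
send_rows:
  targets:
    - {"offset": [0,0,0],"twist": 0,"hand": 20}
    - {"offset": [0,0,0],"twist": 0,"hand": 40}
    - {"offset": [0,0,0],"twist": 0,"hand": 55}
    - {"offset": [0,0,0],"twist": 0,"hand": 55}
    - {"offset": [0,0,0],"twist": 0,"hand": 55}

```text
t: 25.85
eef_pos: [0.5342, -0.1538, 0.2774]
orientation: [-180.0, 0.0, 89.7]
contact_force: [-0.5, 0.4, -0.1]
opening: 0.569
grip_force: 0.0
```

Call:
send_rows:
  targets:
    - {"offset": [0,0,-0.1],"twist": 0,"hand": 55}
    - {"offset": [0,0,-0.25],"twist": 0,"hand": 55}
    - {"offset": [0,0,-0.45],"twist": 0,"hand": 55}
    - {"offset": [0,0,-0.7],"twist": 0,"hand": 55}
    - {"offset": [0,0,-0.95],"twist": 0,"hand": 55}

```text
t: 26.48
eef_pos: [0.534, -0.1536, 0.4223]
orientation: [179.9, 0.0, 89.7]
contact_force: [0.1, -0.8, 1.1]
opening: 0.631
grip_force: 0.0
```

Call:
send_rows:
  targets:
    - {"offset": [-0.2,-0.2,0],"twist": 0,"hand": 55}
    - {"offset": [-0.4,-0.35,0],"twist": 0,"hand": 55}
    - {"offset": [-0.55,-0.5,0],"twist": 0,"hand": 55}
    - {"offset": [-0.55,-0.5,0],"twist": 0,"hand": 55}
    - {"offset": [-0.55,-0.5,0],"twist": 0,"hand": 55}

```text
t: 27.1
eef_pos: [0.4592, -0.235, 0.4207]
orientation: [179.9, 0.0, 89.7]
contact_force: [0.9, 0.5, 0.2]
opening: 0.63
grip_force: 0.0
```

Run:
```python
from h import *
from station import cams,readout
w=cams.capture("wrist");w1=np.load("pics/w1.npz")
print(readout.get_state()["eef_pos"])
def dark(c,z,bx):  # x profile of black pixels on vertical tool axis line
    for zz in z:
        u,v=proj(c,(.533,-.154,zz));u,v=int(round(u)),int(round(v));print(zz,(u,v),c["image"].sum(2)[v,u-10:u+11]//3)
dark(w1,(.06,.1,.14,.16),0);print();dark(w,(.06,.1,.14,.16),0)
t=cams.capture("top")["image"].astype(int).sum(2)//3;tc=cams.capture("top");H=np.array([.563,.1935])
for a in(0,61):
    r=np.radians(-1.7-a);R=np.array([[np.cos(r),-np.sin(r)],[np.sin(r),np.cos(r)]])
    print(a,[int(t[tuple(np.round(proj(tc,[*(H+R@[lx,ly]),.16])).astype(int)[::-1])]) for ly in(-.05,-.1,-.14) for lx in(-.045,-.0145,.015)])
```

```text
[ 0.45940178 -0.23469915  0.42054036]
0.06 (364, 116) [120 101  59  20   5   8  14  12   6   0   0  13   1  18   2  13   6  12
  24   4  10]
0.1 (376, 116) [ 1 18  2 13  6 12 24  4 10  0 10  0 13 14 12  9 21  6 12  0  8]
0.14 (392, 115) [18  9 15 12 17 11 11  8  5  0  5  0 11 17 19  8 11  7 27 48 56]
0.16 (402, 115) [  5   0  11  17  19   8  11   7  27  48  56  84 105 131 145 145 144 144
 146 145 144]

0.06 (350, 117) [132 121  97  58  17  13   5  17   1   2   4   8   7  13   4   4  11   4
   2  14  18]
0.1 (360, 116) [21  5 17  3 19  0 11 16  4 14 13 17  0  9  9 19  7  6 10  9  4]
0.14 (372, 116) [  0   9   9  19   7   6  10   9   4   5  14   4   2   4  16  47  66 100
 136 146 149]
0.16 (380, 116) [  4   5  14   4   2   4  16  47  66 100 136 146 149 146 145 146 147 146
 144 145 146]
0 [105, 140, 197, 106, 142, 199, 105, 143, 199]
61 [147, 196, 100, 144, 198, 104, 110, 100, 104]
```

```bash
python3 -c "
from station import ticket
print(ticket.close_job())"
```

```text
the job is handed in; nothing more can be done
None
```

The door is open to about 61°, the pry tool is back upright in its pocket, and I handed the job in at about 27 s; pull and push on the catch read about 6 N at most.

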